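# Secure the treat bin and log it with the reader wand

## Robot

A 6-joint arm with a two-finger parallel gripper is mounted at the origin on the work surface. World frame = base frame: x ahead of the robot, y to its left, z up, the work surface at z = 0. Lengths are in m, angles in rad, forces in N, time in s.
With the tool pointing down it reaches from about 0.25 to 0.8 m from the base axis. Payload 8.5 kg.
Tool frame: the origin (TCP) lies on the centre line of the jaws, within the pads' length; the fingertips stand 8 mm ahead of it and the grasp point (between the pads) lies 11 mm behind it; z points along the fingers, y is the line along which they close (so a half turn about z gives the same grasp; the last joint's range is limited). The gripper opens to 85 mm and grips with 20 to 120 N. Pads are 22 mm wide; open, the fingers measure 114 mm over their backs; the gripper's body (76 mm by 85 mm) begins 54 mm behind the grasp point. The pads swing forward as they close: fully open they stand 13 mm farther back than shut.
Start: joints at [1.324, 0.238, -0.013, 1.319, 0, 1.571], TCP at [0.128, 0.509, 0.207] pointing down, gripper open.
Joint ranges: [-2.66, 2.66], [-1.03, 1.9], [-1.14, 1.46], [-1.82, 2.27], [-1.45, 1.34], [-3.14, 3.14]. Speed limits (rad/s): [2.22, 2.22, 2.79, 3.14, 3.14, 3.14].

## Interface

Orientations are given as a rotation vector (axis times angle).
In Python, from plant import bot, jaws, solve_ik, capture, camera_model, nets gives the robot as it stands. The module is installed in compiled form; this text tells all that it offers. Calls block until the motion is done:
- bot.move_pose(position, orientation): joint-space move of the TCP to a pose.
- bot.line_to(position, vel=0.15, frame=None, until_force=None): straight line of the TCP; frame=None keeps the orientation; vel is the mean speed in m/s. With until_force (N) it stops when the force on the tool has changed by that much, and returns True; else False.
- bot.set_joints(angles): joint-space move.
- jaws.gripper_to(opening): opening from 0.0 (shut) to 1.0 (fully open); the grip force is fixed at half the most; returns when the fingers have stopped.
- bot.dwell(seconds).
- solve_ik(position, orientation): joint angles nearest the present ones, or None.
- capture(name): name is "scene" or "top" or "wrist"; returns (picture, depth): 384x512x3 uint8, red, green, blue; 384x512 float32, m along the optical axis (not along the pixel's ray), 0 where there is no reading.
- camera_model(name): a dict with "intrinsics" (3x3 intrinsics, pixels), "camera_from_world" (4x4, takes a point from world to camera coordinates). Camera axes: x right, y down, z forward; pixel columns grow to the right and rows downward; lengths in m; the calibration is good to about 2 mm. A picture is of the moment at which its call begins: read the wrist's pose just before it. camera_model takes no time and is no camera call; for the wrist camera it gives the pose at the moment of the call.
A pose or a line that the arm cannot do raises bot.MotionError and nothing moves.
- bot.close_job(): hands the job in; it is judged then, once.
Trained networks look in the newest picture that a camera, given by its name, has taken for a name from the list of things; names that differ only in an ending like _2 or _b are one class to them, and where a whole thing is asked for, a point or a joint stands for the part that bears it (a point fixed in the world has none). Each returns a list of dicts, best first, with "conf" (0 to 1); they miss things now and then, are a little off and sometimes report something else, mostly with a low value. They report only what shows in the picture. A call takes as long as a camera call. They do not tell look-alikes from the thing itself.
- nets.recognise(camera, query): "xy" ([column, row] as shares, 0 to 1, of the picture: columns of its width, rows of its height, amid what is visible of it).
- nets.trace(camera, query): "pixels" (384x512 bool, what is visible of it) and "xy" ([column, row] as shares, 0 to 1, of the picture: columns of its width, rows of its height, amid what is visible of it).
- nets.place_of(camera, query): "xy" ([column, row] as shares, 0 to 1, of the picture: columns of its width, rows of its height: a listed point, or the origin of a listed thing).
Readings, each from a call of its own:
- bot.current_t(): time.
- bot.current_joint_positions(): joint angles.
- bot.current_qd(): joint speeds.
- bot.current_effort(): joint torques, N m.
- bot.current_ee_pos(): TCP position.
- bot.current_tcp_rot(): TCP orientation.
- bot.current_force(): force on the tool from outside, world axes, zero at the start.
- bot.current_torque(): the same for the moment, N m.
- bot.current_width(): opening from 0.0 (shut) to 1.0 (fully open).
- bot.current_finger_force(): force on a finger pad.
Only numpy, scipy, OpenCV 4.12 (cv2) and the standard library are available. Lean on these libraries where they do the work, as an engineer would, in place of code of your own. Each camera call takes 0.05 s, during which the arm holds its last target. There are 200 camera calls.

## Task

Closing round in the pet shop: secure the lid of the wooden treat bin by turning its turnbutton square across the lid's front edge. Then log the bin: take the blue reader wand out of its charging dock and hold its brass tip on the middle of the round steel contact button on the lid, square to the sloping face and pressing lightly, so that the sprung tip goes in part-way without bottoming out. Finish while still holding the wand there, with the lid shut and the other things on the counter left alone.

Things in the scene. Friction and masses are not known exactly. Their poses are not given: they have to be found in the camera images.
- bin: Wooden treat bin fixed to the counter, 290 mm deep (x), 240 wide (y), 100 high in front and 178 at the back: its whole top slopes up from front to back at 15 degrees. Origin: centre of the underside. x points from its front (low side, towards the robot) to its back. The top is a fixed front rail 46 mm wide, then the hinged lid, flush with the rail.
- lid (a joint): Hinge of the lid at the back of the bin: 0 = shut (as it is at the start, it falls shut by itself), grows to 1.7 rad as it opens upward. The lid is 212 mm wide; its front 125 mm is light wood, behind that is a clear window.
- lid_edge (a point): Middle of the lid's front edge, on its upper face, 46 mm up the slope from the bin's front edge.
- turnbutton (a joint): Turnbutton's angle about its pivot screw: 0 = long arm along the front rail, pointing to +y of the bin, lid not secured; 1.571 = long arm square across the lid's front edge, pointing up the slope, lid secured. Grows clockwise seen from above. Turns freely between -0.2 and 2.0 rad and stays where it is left (friction about 0.06 N m).
- pivot (a point): Brass pivot screw, top face of the turnbutton, mid-width of the front rail. The turnbutton is a dark wood bar 20 mm wide, 16 thick, with round ends; long arm 52 mm from the pivot, short arm 22 mm. Its underside is 2 mm above the rail and lid faces, its top (this point) 18 mm. y points along the long arm and turns with it, z is square out of the sloping face.
- button: Round steel contact button, 18 mm across, on the lid's middle line 82 mm up the slope from its front edge, in a black round holder 38 mm across. Origin: centre of its flat top face, 6 mm above the lid's face (2 mm above the holder). z is square out of that face (15 degrees off vertical, leaning towards the bin's front), x up the slope.
- dock: Black charging dock fixed to the counter: a 60 x 60 x 55 mm block with a grey foot 96 x 90 x 12 mm. Origin: centre of the underside. The wand stands upright in the hole (22 mm wide) in the middle of the block. Its place may be left or right of the bin.
- wand: Blue round wand, about 150 g, standing upright, tip down, in the dock. Origin: on its axis at the end of the tip when out; z runs up its axis. Heights from there: 0-14 mm sprung brass tip 11 mm across, 14-46 steel nose 17 across, 46-146 blue body 28 across, gripped near its top. Docked, its shoulder (46) rests on the block's top: origin 9 mm above the counter; it clears the dock when lifted 50 mm.
- tip (a point): Centre of the flat end of the wand's sprung tip; moves with the tip.
- plunger (a joint): How far the wand's sprung tip is pushed in, m: 0 = out, 0.012 = bottomed. The spring pushes with 1 N at the start of its travel and 4 N at the end.
- jar: Bystander: amber treat jar with black cap, 68 mm across, 115 mm high, upright. Origin: centre of the underside.
- bowl: Bystander: steel dog bowl, 124 mm across, 45 mm high. Origin: centre of the underside.
- bone: Bystander: red hard-rubber toy bone, 112 mm long, 58 mm wide, 32 mm high, lying. Origin: under its middle, x along it.
There are look-alikes about, which are no part of the job. Leave any green or pink look-alike of the dock alone.

How it is judged:
On the way, in this order (a step that is already met when the one before it is completed fails the run):
1. the turnbutton is turned square across the lid's front edge, lid shut (value of joint turnbutton between 1.33 and 1.81 rad and value of joint lid below 0.03 rad), for 0.2 s.
2. the wand's tip is pressed on the steel button (contact force between wand and button above 0.5 N and distance between tip and button below 0.006 m), for 0.2 s.
At the end, for the whole second after the job is handed in: Turnbutton within 0.24 rad of square across, lid shut (< 0.03 rad); wand held still in the fingers, clear of the dock, tip within 6 mm of the button's centre, axis within 0.17 rad of square to its face, tip pushed in 1.5 to 11.5 mm with 0.5 to 7 N, through the last second (all of step 1 and all of step 2 and angle between the z axis of wand and the z axis of button, either way round below 0.17 rad and contact force between wand and button below 7 N and value of joint plunger between 0.0015 and 0.0115 m and contact force between the fingers and wand above 2 N and contact force between wand and dock below 0.05 N and linear speed of wand below 0.02 m/s); the arm keeps its last pose, push and grip.
It fails at once if the wand is jammed on the button or the lid with more than 15 N (contact force between wand and button above 15 N or contact force between wand and bin above 25 N).
It fails at once if the jar, bowl or bone is moved by more than 25 mm (distance of any of jar, bowl, bone from where it was at the start of the episode above 0.025 m).
It also fails if it takes over 48 s, if anything falls off the work surface, if the arm or the gripper's body presses on something with over 40 N, if the wrist force passes 120 N, or if a joint passes its speed limit or range.

## Working session

There is one attempt and no reset: what is moved stays moved. The work goes in short steps, each a Python script; the robot and the scene stay as the last script left them, time stands still between calls to the robot, and variables do not carry over. Pictures are saved under pics/ and viewed, at most 10 in all, crops included, and the job is handed in when it is done.

```bash
mkdir -p pics
cat > h.py <<'E'
import numpy as np, cv2
from plant import bot, jaws, solve_ik, capture, camera_model, nets
from scipy.spatial.transform import Rotation as R
def w(cam,uv,depth,M=None):
    M=M or camera_model(cam);K=np.array(M["intrinsics"]);T=np.linalg.inv(np.array(M["camera_from_world"]))
    u,v=uv;p=np.array([(u-K[0,2])/K[0,0]*depth,(v-K[1,2])/K[1,1]*depth,depth,1]);return (T@p)[:3]
def cloud(cam,D):
    M=camera_model(cam);K=np.array(M["intrinsics"]);T=np.linalg.inv(np.array(M["camera_from_world"]))
    v,u=np.mgrid[:384,:512];P=np.stack([(u-K[0,2])/K[0,0]*D,(v-K[1,2])/K[1,1]*D,D,np.ones_like(D)],-1)
    return (P@T.T)[...,:3]
def save(n,im): cv2.imwrite("pics/"+n+".png",cv2.cvtColor(im,cv2.COLOR_RGB2BGR))
E
python3 - <<'E'
from h import *
np.set_printoptions(precision=4,suppress=True)
ims=[]
for c in ("scene","top"):
    I,D=capture(c);P=cloud(c,D);np.savez(c,I=I,D=D,P=P);ims.append(I)
    for q in ("pivot","lid_edge","button","dock","wand","jar","bowl","bone","bin","turnbutton"):
        for r in nets.place_of(c,q)[:3] if q!="turnbutton" else nets.recognise(c,q)[:2]:
            u,v=r["xy"][0]*512,r["xy"][1]*384
            print(c,q,round(r["conf"],2),np.round([u,v]),P[min(int(v),383),min(int(u),511)])
    save(c,cv2.resize(I,(800,600)))
print(bot.current_t())
E
```

```text
scene pivot 0.52 [282. 183.] [0.4512 0.05   0.1236]
scene pivot 0.41 [354. 232.] [0.469  0.306  0.0346]
scene lid_edge 0.64 [279. 191.] [0.4876 0.0547 0.1132]
scene dock 0.65 [320. 199.] [0.3717 0.1519 0.0413]
scene dock 0.65 [397. 253.] [0.4866 0.4474 0.0248]
scene dock 0.64 [354. 231.] [0.469  0.306  0.0346]
scene wand 0.63 [354. 231.] [0.4687 0.3087 0.0396]
scene jar 0.95 [199. 185.] [ 0.4825 -0.2698  0.028 ]
scene bowl 0.55 [127. 208.] [ 0.7146 -0.3947  0.0364]
scene bone 0.66 [374. 291.] [ 0.6351  0.4339 -0.0002]
scene bin 0.67 [201. 185.] [ 0.4815 -0.2616  0.0301]
scene turnbutton 0.54 [288. 188.] [0.4688 0.077  0.1243]
top pivot 0.43 [239. 215.] [0.4644 0.0634 0.1251]
top lid_edge 0.73 [236. 210.] [0.4831 0.0746 0.1091]
top button 0.52 [239. 188.] [0.5597 0.0665 0.1328]
top dock 0.94 [181. 229.] [0.4251 0.2766 0.0489]
top dock 0.84 [220. 249.] [0.3534 0.1383 0.0538]
top dock 0.6 [140. 220.] [0.4541 0.4241 0.0561]
top wand 0.47 [180. 228.] [0.4247 0.2784 0.0575]
top jar 0.73 [334. 220.] [ 0.4467 -0.2569  0.1129]
top bowl 0.73 [248. 180.] [0.5826 0.0321 0.139 ]
top bowl 0.64 [374. 166.] [ 0.6566 -0.4381  0.0067]
top bone 0.62 [144. 172.] [0.6359 0.4289 0.0281]
top bin 0.83 [247. 184.] [0.5723 0.0389 0.1387]
top turnbutton 0.53 [235. 215.] [0.4646 0.0771 0.1239]
1.1
```

View pics/scene.png

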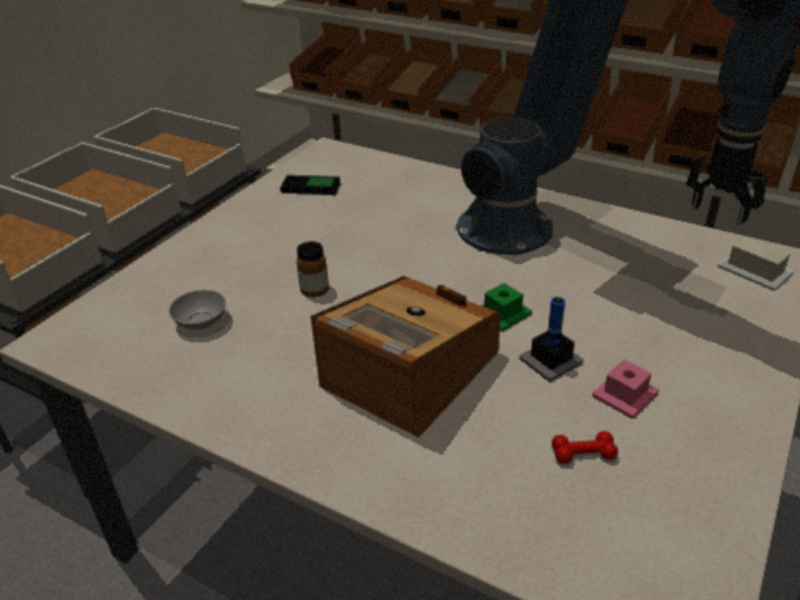

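View pics/top.png

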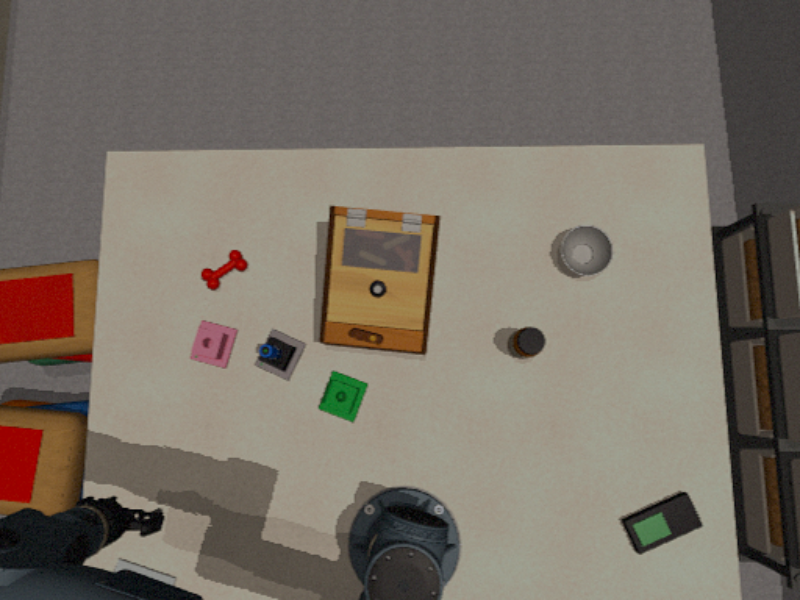

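The top view (800x600) shows three docks: black at (280,352) with the blue wand standing in it, green at (343,396) and pink at (214,344). The black one fits the description, so I'll leave the other two alone. The turnbutton is at (365,336), with its brass screw at (373,338) and its arm pointing left (+y). The button is at (377,288). Next I'll look closer with the wrist camera.

Run:
```python
from h import *
np.set_printoptions(precision=4,suppress=True)
rv=np.array(bot.current_tcp_rot());print("rv",rv,R.from_rotvec(rv).as_matrix().ravel())
M=camera_model("wrist");print("cam in tool",(R.from_rotvec(rv).as_matrix().T@(np.linalg.inv(np.array(M["camera_from_world"]))[:3,3]-bot.current_ee_pos())))
down=R.from_matrix(np.array([[0,1,0],[1,0,0],[0,0,-1.]]))  # y tool = world x
d0=R.from_rotvec(rv)
ims=[]
for n,p in (("wd",[0.36,0.27,0.33]),("wb",[0.42,0.06,0.36])):
    bestq=None
    for o in (R.from_matrix(np.array([[0,1,0],[1,0,0],[0,0,-1.]])),R.from_matrix(np.array([[0,-1,0],[-1,0,0],[0,0,-1.]])),R.from_matrix(np.diag([1,-1,-1.])),R.from_matrix(np.diag([-1,1,-1.]))):
        q=solve_ik(p,o.as_rotvec()); print(n,o.as_matrix()[:,0],q)
        if q is not None and bestq is None: bestq=o
    bot.move_pose(p,bestq.as_rotvec());bot.dwell(.2)
    M=camera_model("wrist");I,D=capture("wrist");P=cloud("wrist",D);np.savez(n,I=I,D=D,P=P);ims.append(I)
    for q in ("pivot","lid_edge","button","dock","wand","turnbutton"):
        for r in nets.place_of("wrist",q)[:3] if q!="turnbutton" else nets.recognise("wrist",q)[:2]:
            u,v=r["xy"][0]*512,r["xy"][1]*384
            print(n,q,round(r["conf"],2),np.round([u,v]),P[min(int(v),383),min(int(u),511)])
save("w2",cv2.resize(np.hstack(ims),(800,300)))
print(bot.current_t())
```

```text
rv [ 0.3867  3.1177 -0.0002] [-0.9697  0.2443 -0.      0.2443  0.9697 -0.0001 -0.     -0.0001 -1.    ]
cam in tool [ 0.0834  0.     -0.1663]
wd [0. 1. 0.] [0.6435 0.0954 0.1199 1.5953 0.     2.2143]
wd [ 0. -1.  0.] [ 0.6435  0.0954  0.1199  1.5953  0.     -0.9273]
wd [1. 0. 0.] [ 0.6435  0.0954  0.1199  1.5953  0.     -2.4981]
wd [-1.  0.  0.] [0.6435 0.0954 0.1199 1.5953 0.     0.6435]
wd pivot 0.64 [328. 296.] [0.4601 0.0683 0.125 ]
wd lid_edge 0.77 [345. 296.] [0.4898 0.0606 0.1125]
wd dock 0.84 [306. 136.] [0.4227 0.302  0.0808]
wd dock 0.81 [247. 220.] [0.3376 0.1622 0.0553]
wd dock 0.6 [329.  26.] [0.4485 0.4411 0.0539]
wd wand 0.88 [303. 133.] [0.4222 0.3015 0.0533]
wd turnbutton 0.84 [331. 284.] [0.4635 0.0883 0.123 ]
wb [0. 1. 0.] [0.1419 0.0565 0.1529 1.6672 0.     1.7127]
wb [ 0. -1.  0.] [ 0.1419  0.0565  0.1529  1.6672  0.     -1.4289]
wb [1. 0. 0.] [ 0.1419  0.0565  0.1529  1.6672  0.     -2.9997]
wb [-1.  0.  0.] [0.1419 0.0565 0.1529 1.6672 0.     0.1419]
wb pivot 0.74 [287. 157.] [0.4563 0.0656 0.1241]
wb lid_edge 0.69 [310. 158.] [0.4888 0.0604 0.1118]
wb button 0.53 [369. 166.] [0.5655 0.0552 0.1389]
wb dock 0.85 [212. 102.] [0.3441 0.1363 0.054 ]
wb turnbutton 0.83 [295. 142.] [0.4652 0.0861 0.1238]
4.4167
```

View pics/w2.png

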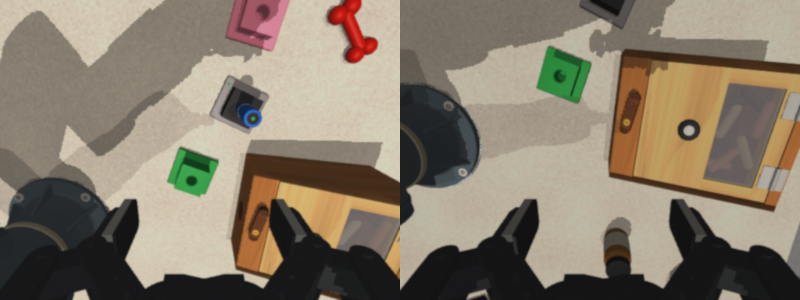

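The left half (dock view) shows the blue wand in the black dock at about (250,118), green dock at (193,172), pink at (258,18). The right half (bin view) shows the turnbutton at (630,108) and the steel button at (688,130). I'll fit the geometry from depth.

Run:
```python
from h import *
np.set_printoptions(precision=4,suppress=True)
d=np.load("wb.npz");P=d["P"];I=d["I"].astype(int)
# lid plane: start region around lid
c=np.array([.53,.06]);m=(np.abs(P[...,0]-.53)<.06)&(np.abs(P[...,1]-.06)<.08)&(P[...,2]>.09)&(P[...,2]<.2)
X=P[m]
for _ in range(6):
    A=np.c_[X[:,:2],np.ones(len(X))];s,*_=np.linalg.lstsq(A,X[:,2],rcond=None)
    r=X[:,2]-A@s;X=X[np.abs(r)<max(.0025,1.5*r.std())] if _<5 else X
n=np.array([-s[0],-s[1],1]);n/=np.linalg.norm(n)
print("plane",s,"slope deg",np.degrees(np.arccos(n[2])),"yaw deg",np.degrees(np.arctan2(s[1],s[0])),"std",r.std())
res=(P-np.array([0,0,s[2]]))@n   # height above face
# turnbutton
m=(res>.010)&(res<.024)&(np.abs(P[...,0]-.465)<.06)&(np.abs(P[...,1]-.075)<.08)
k,l,st,ce=cv2.connectedComponentsWithStats(m.astype(np.uint8))
i=1+np.argmax(st[1:,4]);T=P[l==i];print("tb px",st[i],ce[i],"h",np.median(res[l==i]))
# rect fit in plane
yaw=np.arctan2(s[1],s[0])
ex=np.array([np.cos(yaw),np.sin(yaw),0]);ex-=n*(ex@n);ex/=np.linalg.norm(ex);ey=np.cross(n,ex)
O=np.array([0,0,s[2]])
uv=np.c_[(T-O)@ex,(T-O)@ey]
rect=cv2.minAreaRect((uv*1000).astype(np.float32));print("tb rect (mm, slope coords)",rect)
back=lambda a,b,h:O+a*ex+b*ey+h*n
b=cv2.boxPoints(rect)/1000;print("corners",[back(q[0],q[1],.018) for q in b])
# brass screw
br=(l==i)
print("button/holder: dark & high near")
g=I.mean(-1);m=(np.hypot(P[...,0]-.565,P[...,1]-.056)<.03)
for nm,mm in (("holder(dark)",m&(g<70)),("steel",m&(res>.003)&(I.max(-1)-I.min(-1)<40)&(g>90))):
    if mm.sum(): q=P[mm];v,u=np.nonzero(mm);(cc,rad)=cv2.minEnclosingCircle(np.c_[u,v].astype(np.float32));print(nm,mm.sum(),q.mean(0),"mid",(q.max(0)+q.min(0))/2,np.ptp(q,0),"px",cc,rad,"res",np.median(res[mm]))
# bin top extents in slope coords: face pixels
f=(np.abs(res)<.003)&(P[...,2]>.08);k,l,st,ce=cv2.connectedComponentsWithStats(f.astype(np.uint8));i=1+np.argmax(st[1:,4]);q=P[l==i];uv=np.c_[(q-O)@ex,(q-O)@ey]
r2=cv2.minAreaRect((uv*1000).astype(np.float32));print("face rect",r2)
# edges via y-extremes vs x: left edge line fit
for lo in (.48,.52,.56): 
    z=uv[np.abs(uv[:,0]-lo)<.01,1];print(lo,np.percentile(z,[.5,99.5]) if len(z) else None)
for lo in (0,.03,.06,.1,.13): 
    z=uv[np.abs(uv[:,1]-lo)<.005,0];print("front",lo,np.percentile(z,[.5]) if len(z) else None)
print("ex",ex,"ey",ey,"n",n,"O",O)
# wand top
for f in("wd","wb"):
    d=np.load(f+".npz");P=d["P"];I=d["I"].astype(int)
    m=(I[...,2]>I[...,0]+30)&(P[...,2]>.06)&(np.hypot(P[...,0]-.43,P[...,1]-.28)<.08)
    if m.sum(): print(f,"blue",m.sum(),P[m].min(0),P[m].max(0)); t=m&(P[...,2]>.148); print("top",t.sum(),P[t].mean(0),(P[t].min(0)+P[t].max(0))/2,np.ptp(P[t],0))
    t=(np.hypot(P[...,0]-.42,P[...,1]-.28)<.07)&(np.abs(P[...,2]-.055)<.004)
    if t.sum()>50: print("block",cv2.minAreaRect((P[t][:,:2]*1000).astype(np.float32)))
    t=(np.hypot(P[...,0]-.42,P[...,1]-.28)<.08)&(np.abs(P[...,2]-.012)<.004)
    if t.sum()>50: print("foot",cv2.minAreaRect((P[t][:,:2]*1000).astype(np.float32)))
a=np.load("wb.npz")["I"][110:220,260:420];b=np.load("wd.npz")["I"][80:190,230:390]
save("crop",cv2.resize(np.hstack([a,b]),(800,275),interpolation=cv2.INTER_CUBIC))
```

```text
Traceback (most recent call last):
TypeError: '<' not supported between instances of 'list' and 'int'
```

```bash
cat > fit.py <<'E'
from h import *
np.set_printoptions(precision=4,suppress=True)
d=np.load("wb.npz");P=d["P"];I=d["I"].astype(int)
X=P[(np.abs(P[...,0]-.53)<.06)&(np.abs(P[...,1]-.06)<.08)&(P[...,2]>.09)&(P[...,2]<.2)]
for it in range(6):
    A=np.c_[X[:,:2],np.ones(len(X))];s=np.linalg.lstsq(A,X[:,2],rcond=None)[0]
    r=X[:,2]-A@s
    X=X[np.abs(r)<max(.0025,1.5*r.std())]
n=np.array([-s[0],-s[1],1]);n/=np.linalg.norm(n)
yaw=np.arctan2(s[1],s[0])
print("slope deg",np.degrees(np.arccos(n[2])),"yaw deg",np.degrees(yaw),"std",r.std())
O=np.array([0,0,s[2]]);res=(P-O)@n
ex=np.array([np.cos(yaw),np.sin(yaw),0]);ex-=n*(ex@n);ex/=np.linalg.norm(ex);ey=np.cross(n,ex)
m=(res>.010)&(res<.024)&(np.abs(P[...,0]-.465)<.06)&(np.abs(P[...,1]-.075)<.08)
k,l,st,ce=cv2.connectedComponentsWithStats(m.astype(np.uint8))
i=1+np.argmax(st[1:,4]);T=P[l==i];print("tb px",st[i],ce[i],"h",np.median(res[l==i]))
sl=lambda q:np.c_[(q-O)@ex,(q-O)@ey]
rect=cv2.minAreaRect((sl(T)*1000).astype(np.float32));print("tb rect slope mm",rect)
print("corners",[O+q[0]*ex+q[1]*ey+.018*n for q in cv2.boxPoints(rect)/1000])
g=I.mean(-1);m=(np.hypot(P[...,0]-.565,P[...,1]-.056)<.03)
for nm,mm in (("holder",m&(g<70)),("steel",m&(res>.003)&(I.max(-1)-I.min(-1)<40)&(g>90))):
    if mm.sum(): q=P[mm];print(nm,mm.sum(),q.mean(0),"mid",(q.max(0)+q.min(0))/2,np.ptp(q,0),"res",np.median(res[mm]),"slope",sl((q.max(0)+q.min(0))[None]/2))
f=(np.abs(res)<.003)&(P[...,2]>.08);k,l,st,ce=cv2.connectedComponentsWithStats(f.astype(np.uint8));i=1+np.argmax(st[1:,4]);uv=sl(P[l==i])
print("face rect",cv2.minAreaRect((uv*1000).astype(np.float32)))
for lo in (.48,.52,.56,.6):
    z=uv[np.abs(uv[:,0]-lo)<.01,1]
    if len(z): print(lo,np.percentile(z,[.5,99.5]))
for lo in (0,.03,.06,.1,.13):
    z=uv[np.abs(uv[:,1]-lo)<.005,0]
    if len(z):print("front",lo,np.percentile(z,[.5]))
print("ex",ex,"ey",ey,"n",n,"O",O)
for f in("wd","wb"):
    d=np.load(f+".npz");P=d["P"];I=d["I"].astype(int)
    m=(I[...,2]>I[...,0]+30)&(P[...,2]>.06)&(np.hypot(P[...,0]-.43,P[...,1]-.28)<.08)
    if m.sum(): print(f,"blue",m.sum(),P[m].min(0),P[m].max(0)); t=m&(P[...,2]>.148); print("top",t.sum(),P[t].mean(0),(P[t].min(0)+P[t].max(0))/2,np.ptp(P[t],0))
    for nm,z in(("block",.055),("foot",.012)):
        t=(np.hypot(P[...,0]-.42,P[...,1]-.28)<.075)&(np.abs(P[...,2]-z)<.004)
        if t.sum()>50: print(nm,cv2.minAreaRect((P[t][:,:2]*1000).astype(np.float32)))
a=np.load("wb.npz")["I"][110:220,260:420];b=np.load("wd.npz")["I"][80:190,230:390]
save("crop",cv2.resize(np.hstack([a,b]),(800,275),interpolation=cv2.INTER_CUBIC))
E
python3 fit.py
```

```text
slope deg 15.029151520241422 yaw deg -6.037465266442145 std 0.0008614764944738938
tb px [280 119  28  53 774] [293.522  144.5491] h 0.01802899564904211
tb rect slope mm ((473.86993408203125, 128.00709533691406), (74.02432250976562, 20.032129287719727), 80.42220306396484)
corners [array([0.4449, 0.0466, 0.1196]), array([0.4635, 0.0413, 0.1247]), array([0.483 , 0.1127, 0.1279]), array([0.4644, 0.118 , 0.1228])]
holder 396 [0.5665 0.0557 0.1369] mid [0.567  0.0548 0.1366] [0.034  0.0346 0.0114] res 0.003613419666878734 slope [[0.5787 0.1142]]
steel 158 [0.5661 0.0544 0.1391] mid [0.5666 0.0542 0.1387] [0.0172 0.0176 0.0071] res 0.005832490981926376 slope [[0.5789 0.1135]]
face rect ((598.310791015625, 112.94348907470703), (240.7136993408203, 301.7476806640625), 89.95806884765625)
0.48 [-0.005   0.2326]
0.52 [-0.0051  0.2324]
0.56 [-0.0055  0.2323]
0.6 [-0.0055  0.2323]
front 0 [0.4498]
front 0.03 [0.4499]
front 0.06 [0.4498]
front 0.1 [0.4492]
front 0.13 [0.4494]
ex [ 0.9604 -0.1016  0.2593] ey [0.1052 0.9945 0.    ] n [-0.2579  0.0273  0.9658] O [ 0.      0.     -0.0165]
wd blue 496 [0.4183 0.2798 0.0609] [0.4451 0.3065 0.1565]
top 312 [0.4312 0.2935 0.1544] [0.4318 0.293  0.1522] [0.0267 0.0265 0.0084]
block ((432.3922119140625, 292.305908203125), (59.820701599121094, 60.7816276550293), 65.04544830322266)
foot ((431.9907531738281, 292.1850280761719), (89.5715560913086, 95.98361206054688), 65.11128234863281)
block ((432.50531005859375, 260.6737976074219), (44.239540100097656, 17.123830795288086), 0.4111728370189667)
foot ((424.26318359375, 275.62896728515625), (53.95372009277344, 96.23295593261719), 65.46680450439453)
```

```bash
sleep 3
```

```text
(no output)
```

View pics/crop.png

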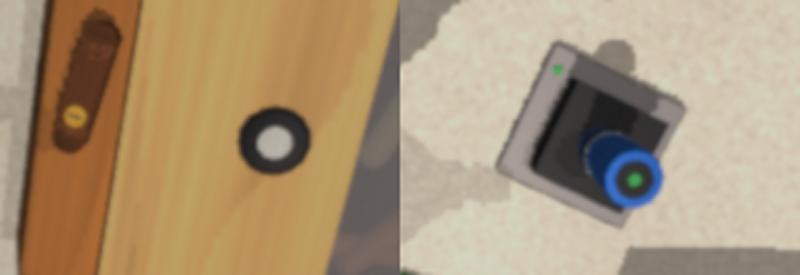

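The crop confirms both targets. Left half: turnbutton with its brass screw at (75,115) and the steel button at (275,142). Right half: black dock with the blue wand, top at (635,178). The fits match the given sizes: slope 15.0°, turnbutton 74x20 mm and 18 mm high, button 6 mm up, dock block 60x60 mm, wand top at 0.155. The turnbutton is at about 0.17 rad. I'll straddle its arm loosely and turn it about the pivot.

```bash
cat >> h.py <<'E'
n=np.array([-.2576,.0272,.9659]);ex=np.array([.9606,-.1016,.2588]);ex-=n*(ex@n);ex/=np.linalg.norm(ex);n/=np.linalg.norm(n);ey=np.cross(n,ex)
O=np.array([0,0,-.0165]);F=lambda a,b,h:O+a*ex+b*ey+h*n
PIV=(.472,.1134);BUT=(.5783,.1136)
def tool(xdir,z): x=xdir/np.linalg.norm(xdir);return R.from_matrix(np.c_[x,np.cross(z,x),z]).as_rotvec()
E
cat > turn.py <<'E'
from h import *
np.set_printoptions(precision=3,suppress=True)
def pose(th,h,r=.034):  # th: turnbutton angle
    d=np.sin(th)*ex+np.cos(th)*ey
    return F(*PIV,h)+r*d, tool(-d,-n)
ths=np.append(np.linspace(.167,1.571+.12,10),[])
for t in (ths[0],ths[5],ths[-1]):
    for h in (.015,.09): print(t,h,solve_ik(*pose(t,h)))
f0=np.array(bot.current_force())
bot.move_pose(*pose(ths[0],.09));jaws.gripper_to(.33);print("w",bot.current_width())
p,o=pose(ths[0],.015)
hit=bot.line_to(p,.06,until_force=8);print("hit",hit,np.array(bot.current_ee_pos())-p,bot.current_force())
if hit: bot.line_to(pose(ths[0],.09)[0]);raise SystemExit
for t in ths[1:]:
    p,o=pose(t,.015);bot.line_to(p,.025,frame=o);print(round(t,2),np.array(bot.current_force())-f0)
bot.line_to(pose(ths[-1],.13)[0],.15)
# look from above
x=F(*PIV,.25)+[-.06,0,0]
d=np.sin(1.571)*ex+0*ey
bot.line_to(x,.2);bot.dwell(.2)
I,D=capture("wrist");P=cloud("wrist",D);np.savez("wb",I=I,D=D,P=P);save("after",I)
print(bot.current_t())
E
python3 turn.py; python3 fit.py | head -4
```

```text
0.167 0.015 [ 0.271  0.032 -0.534  0.761 -0.095 -1.039]
0.167 0.09 [ 0.29  -0.053 -0.419  0.963 -0.1   -1.021]
1.0136666666666665 0.015 [ 0.216  0.052 -0.495  0.774 -0.082 -0.246]
1.0136666666666665 0.09 [ 0.232 -0.031 -0.382  0.971 -0.086 -0.231]
1.6909999999999998 0.015 [ 0.162  0.047 -0.498  0.773 -0.068  0.379]
1.6909999999999998 0.09 [ 0.175 -0.036 -0.385  0.97  -0.072  0.392]
w 0.3280949966419296
hit False [0. 0. 0.] [ 0.235 -0.802 -0.121]
0.34 [ 0.152  0.111 -0.346]
0.51 [ 0.134 -0.539 -0.232]
0.68 [ 0.252  0.324 -0.706]
0.84 [ 0.334 -0.519  0.071]
1.01 [ 0.202 -0.789 -0.088]
1.18 [ 0.15  -0.278  0.064]
1.35 [ 0.696 -1.106 -0.112]
1.52 [-0.184 -0.527  0.359]
1.69 [ 0.592  0.675 -0.283]
14.3083
slope deg 15.05317482980286 yaw deg -5.939846056099793 std 0.0008348096831583853
tb px [255 187  50  16 666] [279.485  194.7613] h 0.017973449480575818
tb rect slope mm ((474.3260192871094, 127.20191955566406), (73.3197021484375, 20.561298370361328), 80.43849182128906)
corners [array([0.445 , 0.047 , 0.1196]), array([0.4641, 0.0415, 0.1249]), array([0.4833, 0.1122, 0.128 ]), array([0.4641, 0.1177, 0.1227])]
```

```bash
sleep 2
```

```text
(no output)
```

The turnbutton didn't move, so the part-open fingertips stand farther back than the nominal 8 mm and passed over it. I'll repeat lower, with touch-down sensing.

```bash
cat > turn2.py <<'E'
from h import *
np.set_printoptions(precision=4,suppress=True)
def pose(th,h,r=.034):
    d=np.sin(th)*ex+np.cos(th)*ey
    return F(*PIV,h)+r*d, tool(-d,-n)
ths=np.linspace(.167,1.571+.12,7)
bot.move_pose(*pose(ths[0],.03));print("w",bot.current_width(),bot.current_t())
f0=np.array(bot.current_force())
p,o=pose(ths[0],-.004)
hit=bot.line_to(p,.04,until_force=4)
h=(np.array(bot.current_ee_pos())-O)@n;print("hit",hit,"h",h,np.array(bot.current_force())-f0)
h=h+.004 if hit else h
bot.line_to(pose(ths[0],h)[0],.05)
for t in ths[1:]:
    p,o=pose(t,h);bot.line_to(p,.03,frame=o);print(round(t,2),np.array(bot.current_force())-f0)
bot.line_to(pose(ths[-1],.07)[0],.15)
bot.line_to(F(*PIV,.25)+[-.06,0,0],.25);bot.dwell(.1)
I,D=capture("wrist");P=cloud("wrist",D);np.savez("wb",I=I,D=D,P=P);save("after2",I)
print(bot.current_t())
E
python3 turn2.py; python3 fit.py | head -6
```

```text
w 0.33234967440930757 15.6917
hit False h -0.0038642582689576432 [-0.7331  1.4087  0.6095]
0.42 [-0.4853  1.3284  0.4441]
0.68 [-1.1285  0.237   0.6259]
0.93 [-0.7501  0.549   0.309 ]
1.18 [-1.3772  0.413  -0.0594]
1.44 [-0.0781  0.8064  0.0834]
1.69 [-1.5668  0.7558  0.0384]
21.35
slope deg 15.028824898155085 yaw deg -5.942780726186785 std 0.0008399487372624295
tb px [255 188  50  16 659] [279.7693 195.17  ] h 0.018060358211557898
tb rect slope mm ((473.9930114746094, 127.01390838623047), (73.07195281982422, 20.49340057373047), 79.68222045898438)
corners [array([0.4443, 0.0472, 0.1194]), array([0.4633, 0.0415, 0.1246]), array([0.4833, 0.1117, 0.128 ]), array([0.4643, 0.1173, 0.1228])]
holder 208 [0.5635 0.055  0.1361] mid [0.5659 0.0545 0.1361] [0.0323 0.0334 0.0138] res 0.0037129750837717533 slope [[0.5778 0.1128]]
steel 93 [0.5659 0.0544 0.139 ] mid [0.5665 0.0544 0.1389] [0.0176 0.0176 0.006 ] res 0.005663721970281858 slope [[0.5791 0.1128]]
```

```bash
sleep 2
```

```text
(no output)
```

View pics/after2.png

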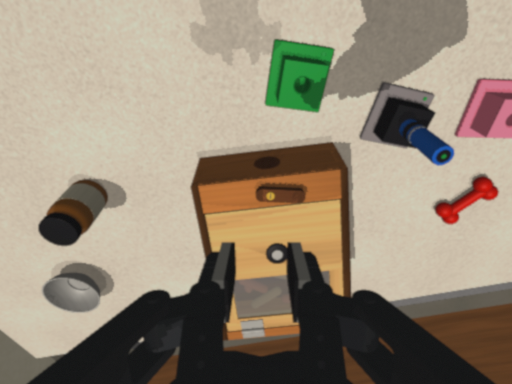

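The picture shows the turnbutton still along the rail at (280,194) and the fingertips at (222,245) and (300,245). I'll measure where the fingertips really are in the tool frame.

Run:
```python
from h import *
np.set_printoptions(precision=4,suppress=True)
d=np.load("wb.npz");P=d["P"];D=d["D"]
p=np.array(bot.current_ee_pos());Rm=R.from_rotvec(bot.current_tcp_rot()).as_matrix()
print(p,Rm.ravel(),"t",bot.current_t(),bot.current_width())
Q=(P-p)@Rm
M=camera_model("wrist");T=np.array(M["camera_from_world"]);print("cam in tool",Rm.T@(np.linalg.inv(T)[:3,3]-p),"axis",Rm.T@T[2,:3])
for c in (222,232,290,300):
  for r in (236,244,252,270,300): print(c,r,D[r,c],Q[r,c])
K=np.array(M["intrinsics"])
for z in (.008,-.011):
  for y in(.014,-.014):
    q=T@np.r_[p+Rm@[0.011,y,z],1];print(z,y,K@q[:3]/q[2])
m=(np.abs(Q[...,0])<.03)&(D>0)&(Q[...,2]<.03)&(np.abs(Q[...,1])<.04);print("max tool z of fingers",np.percentile(Q[m][:,2],[50,90,99,100]))
```

```text
[0.341  0.0714 0.346 ] [-0.9415  0.22    0.2554  0.2203  0.975  -0.028  -0.2552  0.0299 -0.9664] t 21.35 0.32452848009626273
cam in tool [ 0.0835  0.     -0.1662] axis [-0.3248  0.0005  0.9458]
222 236 0.4773189 [-0.1324 -0.0625  0.2644]
222 244 0.15246807 [ 0.0106 -0.02   -0.03  ]
222 252 0.14512692 [ 0.0104 -0.019  -0.0379]
222 270 0.1300977 [ 0.0104 -0.017  -0.0537]
222 300 0.11900089 [ 0.0052 -0.0156 -0.0673]
232 236 0.47828516 [-0.1328 -0.0464  0.2652]
232 244 0.1520151 [ 0.0108 -0.0148 -0.0304]
232 252 0.14559309 [ 0.0102 -0.0141 -0.0374]
232 270 0.14556856 [ 0.0018 -0.0141 -0.0404]
232 300 0.5153492 [-0.2555 -0.05    0.2623]
290 236 0.47511977 [-0.1313  0.0474  0.2623]
290 244 0.15289703 [ 0.0104  0.0153 -0.0296]
290 252 0.14617437 [ 0.0099  0.0146 -0.0369]
290 270 0.1415796 [ 0.004   0.0141 -0.0438]
290 300 0.14116967 [-0.0094  0.0141 -0.0488]
300 236 0.47671527 [-0.1321  0.0638  0.2638]
300 244 0.1527021 [ 0.0105  0.0204 -0.0298]
300 252 0.14472342 [ 0.0106  0.0194 -0.0382]
300 270 0.12958677 [ 0.0107  0.0173 -0.0542]
300 300 0.11734106 [ 0.0063  0.0157 -0.0687]
0.008 0.014 [282.4879 215.0504   1.    ]
0.008 -0.014 [238.689  215.0498   1.    ]
-0.011 0.014 [284.796  227.6968   1.    ]
-0.011 -0.014 [236.3764 227.6972   1.    ]
max tool z of fingers [-0.0834 -0.0533 -0.0314 -0.0238]
```

The fingertips are really at tool z ≈ -0.028, about 36 mm short of the nominal 8 mm ahead. That explains why they passed above the turnbutton, so I'll use the measured offset for everything from here on.

```bash
cat > turn3.py <<'E'
from h import *
np.set_printoptions(precision=4,suppress=True)
def pose(th,h,r=.034):
    d=np.sin(th)*ex+np.cos(th)*ey
    return F(*PIV,h)+r*d, tool(-d,-n)
ths=np.linspace(.167,1.571+.12,7)
assert all(solve_ik(*pose(t,-.021)) is not None for t in ths)
bot.move_pose(*pose(ths[0],.005))
f0=np.array(bot.current_force())
hit=bot.line_to(pose(ths[0],-.021)[0],.05,until_force=5)
h=(np.array(bot.current_ee_pos())-O)@n;print("hit",hit,"h",h,np.array(bot.current_force())-f0)
if hit:
    h+=.003;bot.line_to(pose(ths[0],h)[0],.05)
for t in ths[1:]:
    p,o=pose(t,h);bot.line_to(p,.04,frame=o);print(round(t,2),np.array(bot.current_force())-f0)
bot.line_to(pose(ths[-1],.1)[0],.25)
I,D=capture("wrist");P=cloud("wrist",D);np.savez("wb",I=I,D=D,P=P);save("after3",I)
print(bot.current_t())
E
python3 turn3.py; python3 fit.py | head -6
```

```text
hit False h -0.021136411170104202 [-0.735  -1.0909 -0.6014]
0.42 [-0.4292 -1.3318 -0.019 ]
0.68 [-0.3303  0.1275 -0.1569]
0.93 [-0.0004  0.0151 -0.0642]
1.18 [ 0.912  -0.4873  0.6644]
1.44 [-0.1676 -0.5713 -0.55  ]
1.69 [-0.2851 -0.9327  0.6555]
26.4917
slope deg 14.947020260417474 yaw deg -6.088048471998984 std 0.000695139320733724
tb px [ 248  130   28   83 1806] [261.8051 170.5299] h 0.018089371857668096
tb rect slope mm ((485.52777099609375, 113.20426940917969), (19.96926498413086, 73.7188720703125), 88.44583892822266)
corners [array([0.4372, 0.0582, 0.1164]), array([0.5078, 0.0486, 0.1354]), array([0.5105, 0.0684, 0.1355]), array([0.4399, 0.078 , 0.1165])]
holder 537 [0.5623 0.0531 0.1348] mid [0.5651 0.0531 0.1348] [0.033  0.0327 0.0122] res 0.0036287572141466165 slope [[0.5765 0.1127]]
steel 244 [0.5652 0.0542 0.1378] mid [0.5664 0.0538 0.1372] [0.0191 0.0188 0.0079] res 0.005733116045944293 slope [[0.5783 0.1135]]fit.py:35: RuntimeWarning: Mean of empty slice.
  if m.sum(): print(f,"blue",m.sum(),P[m].min(0),P[m].max(0)); t=m&(P[...,2]>.148); print("top",t.sum(),P[t].mean(0),(P[t].min(0)+P[t].max(0))/2,np.ptp(P[t],0))
  ret = um.true_divide(
Traceback (most recent call last):
  File "fit.py", line 35, in <module>
    if m.sum(): print(f,"blue",m.sum(),P[m].min(0),P[m].max(0)); t=m&(P[...,2]>.148); print("top",t.sum(),P[t].mean(0),(P[t].min(0)+P[t].max(0))/2,np.ptp(P[t],0))
                                                                                                                        ~~~~~~~~^^^
ValueError: zero-size array to reduction operation minimum which has no identity
```

```bash
sleep 2
```

```text
(no output)
```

View pics/after3.png

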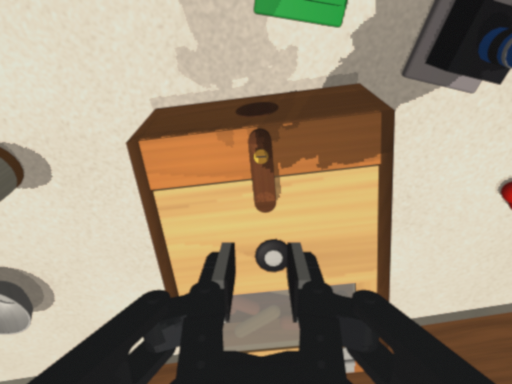

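The turnbutton now points square up the slope: arm from (261,140) to (265,208), fitted at about 1.56 rad, with the lid flush. The steel button is at (273,257). Next I'll grasp the wand.

```bash
cat > wand.py <<'E'
from h import *
np.set_printoptions(precision=4,suppress=True)
hx=-ex*[1,1,0];o=tool(hx,np.array([0,0,-1.]));W=np.array([.432,.2928,0])
ob=tool(-ex,-n);pre=F(*BUT,.006+.045+.073)
g=W+[0,0,.082]
print([solve_ik(*a) for a in ((g+[0,0,.1],o),(g,o),(g+[0,0,.18],o),(pre,ob),(F(*BUT,.073),ob))])
bot.move_pose(g+[0,0,.1],o);jaws.gripper_to(.6)
hit=bot.line_to(g,.15,until_force=8);print("hit",hit,bot.current_t())
if hit: raise SystemExit
jaws.gripper_to(0);print("w",bot.current_width(),"ff",bot.current_finger_force(),bot.current_t())
if bot.current_width()<.2: raise SystemExit
bot.line_to(g+[0,0,.18],.25);print("w",bot.current_width(),bot.current_force())
bot.move_pose(pre,ob);bot.dwell(.15)
I,D=capture("wrist");P=cloud("wrist",D);save("held",I)
p=np.array(bot.current_ee_pos());Rm=R.from_rotvec(bot.current_tcp_rot()).as_matrix();np.savez("wh",I=I,D=D,P=P,p=p,Rm=Rm)
Q=(P-p)@Rm
m=(D>0)&(np.hypot(Q[...,0],Q[...,1])<.022)&(Q[...,2]>-.02)&(Q[...,2]<.1)
for z in np.arange(-.02,.085,.006):
    s=m&(np.abs(Q[...,2]-z)<.003)
    if s.sum()>3: print(round(z,3),s.sum(),"y mid",(Q[s][:,1].min()+Q[s][:,1].max())/2,"w",np.ptp(Q[s][:,1]),"xmax",Q[s][:,0].max(),I[s].mean(0).round())
print(bot.current_force(),bot.current_finger_force(),bot.current_t())
E
python3 wand.py
```

```text
[array([ 0.5957,  0.2425, -0.0729,  1.2554, -0.    ,  0.701 ]), array([ 0.5957,  0.3068, -0.2529,  1.0111, -0.    ,  0.701 ]), array([ 0.5957,  0.221 ,  0.1027,  1.4524, -0.    ,  0.701 ]), array([ 0.1468,  0.0485, -0.166 ,  1.1022, -0.0646,  0.2439]), array([ 0.1398,  0.0889, -0.2486,  0.9788, -0.0629,  0.2371])]
hit False 28.5917
w 0.3138961416074446 ff 58.55863630771637 28.925
w 0.3125315810866425 [-0.2432 -0.6152 -1.7786]
-0.02 106 y mid -0.00031848755014014796 w 0.027138211684209965 xmax 0.014254214209694525 [22. 44. 79.]
-0.014 198 y mid -0.00022392153167332621 w 0.02764398043965461 xmax 0.014382434744006288 [24. 45. 80.]
-0.008 236 y mid -0.00044601806607969495 w 0.027800689822972447 xmax 0.014691695002709481 [58. 65. 80.]
-0.002 118 y mid -0.00011568976876537036 w 0.027453124180806227 xmax 0.014375226541595443 [49. 57. 74.]
0.004 198 y mid -0.00039726586078015977 w 0.02776014488276368 xmax 0.014819857458127774 [29. 33. 42.]
0.01 130 y mid -0.00039117673246008913 w 0.027488277550017624 xmax 0.014683969872223467 [30. 29. 29.]
0.016 87 y mid -0.0008024219652212668 w 0.02728115912172677 xmax 0.014362430095273335 [29. 40. 60.]
0.022 113 y mid -0.0008161562342332866 w 0.02714539482286822 xmax 0.014149317375226188 [43. 56. 81.]
0.028 32 y mid -0.0004957228744683134 w 0.02682446795647942 xmax 0.013866974308762966 [83. 81. 85.]
0.04 4 y mid -0.00047768124801065084 w 0.004510819537887363 xmax 0.008267238668973002 [53. 60. 75.]
0.046 41 y mid -0.0009188688566331531 w 0.0131445069678046 xmax 0.008566332333434184 [71. 70. 71.]
0.052 46 y mid -0.0009508434100732209 w 0.015069459222823102 xmax 0.008821840180297769 [84. 80. 73.]
0.058 38 y mid -0.0005606113539155947 w 0.016139643306046947 xmax 0.008722122481633739 [88. 80. 69.]
0.07 16 y mid -0.0005370774881423245 w 0.008551370660709323 xmax 0.005799816344657078 [92. 78. 61.]
[-0.4791  0.0116 -1.6528] 59.390793442726135 30.9833
```

```bash
sleep 2
```

```text
(no output)
```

View pics/held.png

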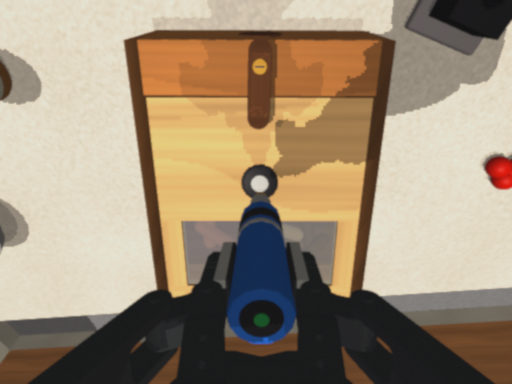

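The wand is held straight in the fingers, within 1 mm of the tool axis, and its tip at about (260,205) is lined up above the button at (260,183). The turnbutton is square. I'll press down about 6 mm.

Run:
```python
from h import *
np.set_printoptions(precision=4,suppress=True)
fa=np.mean([bot.current_force() for _ in range(5)],0)
hit=bot.line_to(F(*BUT,.0735)+.0005*ey*0,.03,until_force=7);bot.dwell(.4)
fs=[]
for _ in range(8): fs.append(bot.current_force());bot.dwell(.03)
f=np.mean(fs,0)-fa
print("hit",hit,"dF",f,"along n",f@n)
I,D=capture("wrist");P=cloud("wrist",D);save("press",I)
p=np.array(bot.current_ee_pos());Rm=R.from_rotvec(bot.current_tcp_rot()).as_matrix();Q=(P-p)@Rm
print("h",(p-O)@n,"tilt",np.degrees(np.arccos(-Rm[:,2]@n)))
m=(D>0)&(np.abs(Q[...,1])<.02)&(Q[...,2]<.06)
b=m&(Q[...,0]>.012)&(Q[...,0]<.017)&(Q[...,2]>-.02);print("shoulder z",np.percentile(Q[b][:,2],[95,99,100]))
H=(P-O)@n;print("steel/nose lowest", [(round(z,3),int(s.sum()),Q[s][:,0].max().round(4)) for z in np.arange(.03,.08,.004) for s in [(np.hypot(Q[...,0],Q[...,1])<.02)&(np.abs(Q[...,2]-z)<.002)] if s.sum()])
lid=(H<.003)&(np.hypot(Q[...,0]+.05,Q[...,1])<.1);print("lid res",np.median(H[lid]))
print(bot.current_t(),bot.current_finger_force())
```

```text
hit False dF [-0.9202 -0.6741  2.2452] along n 2.387256873963587
h 0.07350595046414812 tilt 0.002574938147028845
shoulder z [0.0236 0.0259 0.028 ]
steel/nose lowest [(np.float64(0.042), 6, np.float64(0.0085)), (np.float64(0.046), 28, np.float64(0.0088)), (np.float64(0.05), 31, np.float64(0.0087)), (np.float64(0.054), 35, np.float64(0.0088)), (np.float64(0.058), 25, np.float64(0.0087)), (np.float64(0.066), 63, np.float64(0.0131)), (np.float64(0.07), 771, np.float64(0.0185)), (np.float64(0.074), 181, np.float64(0.0199))]
lid res -0.00014522833419929366
33.5333 59.56975758075714
```

```bash
sleep 2
```

```text
(no output)
```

View pics/press.png

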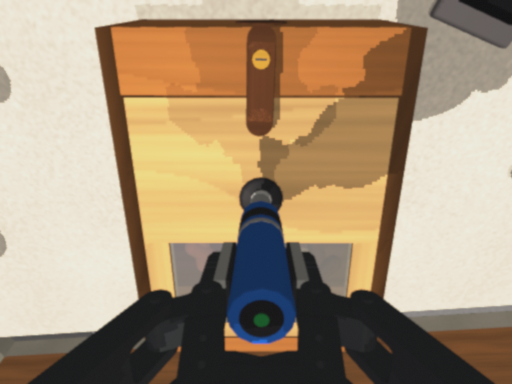

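The wand stands on the button at (261,195), centred and square to the face. It presses with about 2.4 N, which is roughly 5.6 mm of travel. The turnbutton is square and the lid is flush, so I'll hand it in.

```bash
python3 -c "
from h import *
print(bot.close_job(),bot.current_t())"
```

```text
the job is handed in; nothing more can be done
the job is handed in; nothing more can be done
```

The job is handed in, at about 34 s of the 48 s allowed: the lid is shut with the turnbutton square across its front edge, and the wand is held square on the middle of the button at about 2.4 N (roughly 5.6 mm of tip travel); the hand-in call gave no verdict.

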